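# Close the bear egg mould on its twin pegs

### The job

Close the bear egg mould: pick up the brown bear lid by its snout, line up both of its ring ears over the two pegs of the teal mould, then lower it so both pegs come up through the ears and it lies flat and fully down on the mould. Lower it all the way rather than dropping it, then let go, and leave the white rabbit lid where it lies.

Things in the scene. Friction and masses are not known exactly. Their poses are not given: they have to be found in the camera images.
- bear_lid: Brown plastic bear-face lid, loose, 110 g: disc 96 mm across, 8 thick, with two flat ring ears (8 thick, 42 across, hole 27) at x = +45, y = +45 and -45. On its middle a tan block, the snout, is the grip: 50 along x, 24 along y (pinch this), from 8 to 48 above the underside. Origin: centre of the disc's underside; x to the ear side, z up.
- bear_ears (a point): Point of the bear lid midway between its two ear holes, level with the underside, 45 mm along x from the lid's origin; same axes as the lid.
- mould: Teal mould bottom, fixed to the board: open cup 96 mm across, 25 high, and two ear pads (42 across, 25 high) at x = +45, y = +45 and -45; on each pad a cream peg, 8 in diameter, from 25 to 55 above the board. Origin: centre of the cup's underside, on the board; x to the ear side, z up. Lid home: origin 25 above this one, ears over ears, same axes, 9.5 mm play on the pegs.
- rabbit_lid: White rabbit-face lid, loose, to be left alone: the same disc, pink snout 50 x 24 mm, 48 high in all, two long solid ears without holes reaching to x = +105. Origin: centre of the disc's underside; x to the ear tips. Mould, bear lid and rabbit lid lie side by side, 19 cm or more apart sideways, in any order, ears away from the robot within 35 degrees.

How it is judged:
On the way:
1. the bear lid is above the peg tips with both ears over the pegs, the right way round (horizontal distance between bear_lid and mould below 0.016 m and angle between the x axis of bear_lid and the x axis of mould, either way round below 0.23 rad and x of bear_ears in the frame of mould above 0.03 m and z of bear_lid in the frame of mould above 0.055 m), for 0.1 s.
At the end, for the whole second after the job is handed in: The bear lid lies at rest on the mould with both pegs through its ears: its origin within 16 mm sideways of the mould's and 21 to 29 mm above it, turned no more than 13 degrees from it, ears over ears, tilted under 4.5 degrees (horizontal distance between bear_lid and mould below 0.016 m and angle between the x axis of bear_lid and the x axis of mould, either way round below 0.23 rad and x of bear_ears in the frame of mould above 0.03 m and z of bear_lid in the frame of mould between 0.021 and 0.029 m and angle between bear_lid's own z axis and vertical below 0.08 rad and linear speed of bear_lid below 0.02 m/s); the robot touches nothing.
It fails at once if the bear lid is let go in the air (its underside more than 45 mm above the board, 20 mm above its place on the mould) (height (world z) of bear_lid above 0.045 m and contact force between the fingers and bear_lid below 0.05 N).
It fails at once if the rabbit lid is moved by more than 30 mm (distance of rabbit_lid from where it was at the start of the episode above 0.03 m).
It also fails if it takes over 40 s, if anything falls off the work surface, if the arm or the gripper's body presses on something with over 40 N, if the wrist force passes 120 N, or if a joint passes its speed limit or range.

### The arm

A 6-joint arm with a two-finger parallel gripper is mounted at the origin on the work surface. World frame = base frame: x ahead of the robot, y to its left, z up, the work surface at z = 0. Lengths are in m, angles in rad, forces in N, time in s.
With the tool pointing down it reaches from about 0.25 to 0.85 m from the base axis. Payload 12.5 kg.
Tool frame: the origin (TCP) lies midway between the tips of the shut fingers; the grasp point (between the pads) lies 19 mm behind it; z points along the fingers, y is the line along which they close (so a half turn about z gives the same grasp; the last joint's range is limited). The gripper opens to 93 mm and grips with 3 to 60 N. Pads are 15 mm wide; open, the fingers measure 128 mm over their backs; the gripper's body (75 mm by 188 mm) begins 65 mm behind the grasp point.
Start: joints at [-1.4, 0.351, 1.652, -0, 1.139, -0.085], TCP at [0.139, -0.532, 0.219] pointing down, gripper open.
Joint ranges: [-2.75, 2.75], [-0.79, 2.1], [0.01, 2.65], [-1.57, 4.71], [0.07, 3.14], [-2.87, 2.87]. Speed limits (rad/s): [2.22, 2.22, 2.79, 3.14, 3.14, 3.14].

### API

Orientations are given as a unit quaternion [x, y, z, w].
In Python, from cell import manip gives the robot as it stands. The module is installed in compiled form; this text tells all that it offers.
- The arm moves only by the shell command python3 -m crank 'ROWS' [OPENING]. ROWS is JSON, a list of rows, each a list of 6 numbers: the shift along the tool's x, y, z in m, then the turn, a rotation vector about the tool's x, y, z in rad. A call has 1 to 12 rows; each row is the pose to reach, as a shift and turn from the pose commanded when the call began, along the tool's axes at that moment; what a row does not reach only later rows make up. A row lasts 1/8 s, in which the tool goes at most 62.5 mm and 10.7 degrees, less where a joint would pass 70% of its speed; a pose out of reach is approached as far as the arm can. A call with a gripper value outside its range is refused whole. OPENING is the opening, from -1 (shut) to 1 (fully open), so that 0 is half open, set as the call begins (- or left out, the last holds). The fingers move at their own pace and stop on an object; the grip force is fixed at half the most. Time passes only in rows, so rows that repeat a pose let the fingers close. It gives the time, the measured TCP pose, the force, the opening and the grip force at its end, in the units of the state.
- manip.observe(): the state, without advancing time (a new reading comes with each control period).
- manip.grab_frame(name): name is "side" or "top" or "wrist"; returns a dict with "color" (480x640x3 uint8, red, green, blue), "z_map" (480x640 float32, m along the optical axis (not along the pixel's ray), 0 where there is no reading), "vertical_fov" (degrees; the focal length in pixels is half the picture's height over the tangent of half this angle, whatever the lens; pixels are square), "cx", "cy" (the principal point, pixels), "R" (3x3) and "t" (3): a world point X has camera coordinates R X + t. Camera axes: x right, y down, z forward; pixel columns grow to the right and rows downward; lengths in m; the calibration is good to about 2 mm. A picture is of the moment at which its call begins.
- manip.close_job(): hands the job in; it is judged then, once.
Trained networks look in the newest picture that a camera, given by its name, has taken for a name from the list of things; names that differ only in an ending like _2 or _b are one class to them, and where a whole thing is asked for, a point or a joint stands for the part that bears it (a point fixed in the world has none). Each returns a list of dicts, best first, with "confidence" (0 to 1); they miss things now and then, are a little off and sometimes report something else, mostly with a low value. They report only what shows in the picture. A call takes as long as a camera call.
- manip.look_for(camera, query): "extent" ([left, top, width, height] in pixels, round what is visible of it).
- manip.masks_of(camera, query): "region" (480x640 bool, what is visible of it) and "extent" ([left, top, width, height] in pixels, round what is visible of it).
- manip.mark_of(camera, query): "at" ([column, row] in pixels: a listed point, or the origin of a listed thing).
The state is a dict: "t": time; "joints": joint angles; "joint_velocities": joint speeds; "effort": joint torques, N m; "tool_pos": TCP position; "tool_rot": TCP orientation; "force": force on the tool from outside, world axes, zero at the start; "moment": the same for the moment, N m; "opening": finger opening in m; "finger_force": force on a finger pad.
Only numpy, scipy, OpenCV 4.12 (cv2) and the standard library are available. Lean on these libraries where they do the work, as an engineer would, in place of code of your own. Each camera call takes 0.05 s, during which the arm holds its last target. There are 200 camera calls.

## Working session

There is one attempt and no reset: what is moved stays moved. The work goes in short steps, Python scripts to look and compute and a shell command to move; the robot and the scene stay as the last step left them, time stands still between calls to the robot, and variables do not carry over. Pictures are saved under pics/ and viewed, at most 10 in all, crops included, and the job is handed in when it is done.

```bash
mkdir -p pics; cat > h.py <<'E'
import numpy as np, cv2
from cell import manip
from scipy.spatial.transform import Rotation as Ro
def pts(f,mask):
    h=f["color"].shape[0]; F=h/2/np.tan(np.radians(f["vertical_fov"])/2)
    v,u=np.nonzero(mask&(f["z_map"]>0)); z=f["z_map"][v,u]
    c=np.stack([(u-f["cx"])/F*z,(v-f["cy"])/F*z,z],1)
    return (c-f["t"])@np.asarray(f["R"])
def at_z(f,px,z):
    h=f["color"].shape[0]; F=h/2/np.tan(np.radians(f["vertical_fov"])/2)
    R=np.asarray(f["R"]); o=-R.T@f["t"]; d=R.T@np.array([(px[0]-f["cx"])/F,(px[1]-f["cy"])/F,1])
    return o+d*(z-o[2])/d[2]
E
python3 - <<'E'
from h import *
f=manip.grab_frame("top"); cv2.imwrite("pics/top.png",f["color"][...,::-1])
for n,z in (("bear_lid",0),("bear_ears",0),("mould",0),("rabbit_lid",0)):
    for m in manip.mark_of("top",n)[:2]: print(n,m["confidence"],m["at"],at_z(f,m["at"],z).round(3))
for n,lo in (("bear_lid",0.04),("mould",0.02),("rabbit_lid",.04)):
    for m in manip.masks_of("top",n)[:2]:
        p=pts(f,m["region"]); 
        print(n,m["confidence"],m["extent"],np.percentile(p[:,2],[1,50,99]).round(3))
        q=p[(p[:,2]>lo)&(p[:,2]<.06)]
        if len(q)>5: print("  hi",len(q),cv2.minAreaRect((q[:,:2]*1000).astype(np.float32)))
s=manip.observe(); print(s["tool_pos"],Ro.from_quat(s["tool_rot"]).as_matrix().round(3))
E
```

```text
bear_lid 0.95 [518.5, 289.3] [ 0.478 -0.295  0.   ]
bear_ears 0.96 [529.6, 261.5] [ 0.521 -0.314  0.   ]
mould 0.8 [332.2, 240.5] [ 0.544 -0.016  0.   ]
rabbit_lid 0.71 [137.9, 245.8] [0.527 0.279 0.   ]
bear_lid 0.64 [485.7, 234.1, 85.3, 87.4] [0.001 0.009 0.05 ]
  hi 653 ((478.9808044433594, -293.25048828125), (25.020692825317383, 49.96992492675781), 67.93699645996094)
bear_lid 0.33 [106.5, 178.2, 66.3, 101.8] [0.002 0.008 0.05 ]
  hi 622 ((522.2166748046875, 275.997314453125), (50.68833923339844, 24.507774353027344), 14.502665519714355)
mould 0.73 [285.2, 192.2, 90.9, 75.7] [0.004 0.022 0.043]
  hi 2345 ((554.6439208984375, -19.109970092773438), (113.04447937011719, 131.2379150390625), 12.867111206054688)
rabbit_lid 0.66 [105.7, 177.7, 66.9, 102.7] [-0.     0.008  0.05 ]
  hi 622 ((522.2166748046875, 275.997314453125), (50.68833923339844, 24.507774353027344), 14.502665519714355)
[ 0.13917222 -0.53205304  0.21855813] [[ 0.967  0.253 -0.   ]
 [ 0.253 -0.967  0.   ]
 [ 0.    -0.    -1.   ]]
```

View pics/top.png

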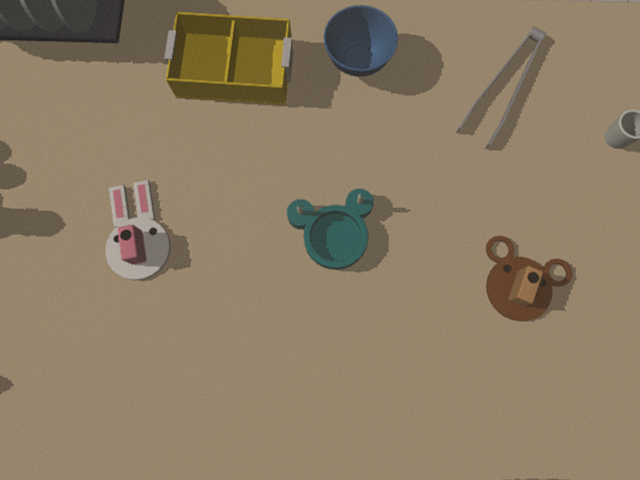

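The top view shows the rabbit lid at about (138,246), the mould at (336,236) with pegs near (300,210) and (360,200), and the bear lid at (519,288) with ears at (500,249) and (557,272). The network marks match these positions. Next I move above the snout, which lies at (0.479, -0.293) with yaw -22°.

```bash
python3 -m crank '[[0.06,-0.022,0.015,0,0,0.15],[0.12,-0.045,0.03,0,0,0.3],[0.175,-0.065,0.045,0,0,0.45],[0.23,-0.086,0.06,0,0,0.6],[0.285,-0.106,0.07,0,0,0.642],[0.34,-0.127,0.08,0,0,0.642],[0.389,-0.145,0.08,0,0,0.642],[0.389,-0.145,0.08,0,0,0.642],[0.389,-0.145,0.08,0,0,0.642],[0.389,-0.145,0.08,0,0,0.642]]' 1
python3 - <<'E'
from h import *
s=manip.observe(); print(s["tool_pos"].round(4) if hasattr(s["tool_pos"],"round") else s["tool_pos"],Ro.from_quat(s["tool_rot"]).as_matrix().round(3),s["joints"])
f=manip.grab_frame("wrist"); cv2.imwrite("pics/w1.png",f["color"][...,::-1])
p=pts(f,np.ones((480,640),bool)); 
q=p[(p[:,2]>.044)&(p[:,2]<.053)&(np.hypot(p[:,0]-.479,p[:,1]+.293)<.04)]
print(len(q),cv2.minAreaRect((q[:,:2]*1000).astype(np.float32)),np.median(q[:,2]))
E
```

```text
t: 1.65
tool_pos: [0.478, -0.2942, 0.1387]
tool_rot: [0.981, -0.193, -0.0, 0.0]
force: [-0.3, -0.5, -0.9]
opening: 0.0928
finger_force: 0.0
[ 0.478  -0.2942  0.1387] [[ 0.926 -0.378 -0.   ]
 [-0.378 -0.926 -0.   ]
 [-0.     0.    -1.   ]] [-6.34578798e-01  4.65281471e-01  1.69704154e+00 -1.19700814e-04
  9.79310876e-01  1.32387175e+00]
2240 ((481.53973388671875, -293.143310546875), (23.597797393798828, 48.971153259277344), 68.24590301513672) 0.04674120016108324
```

View pics/w1.png

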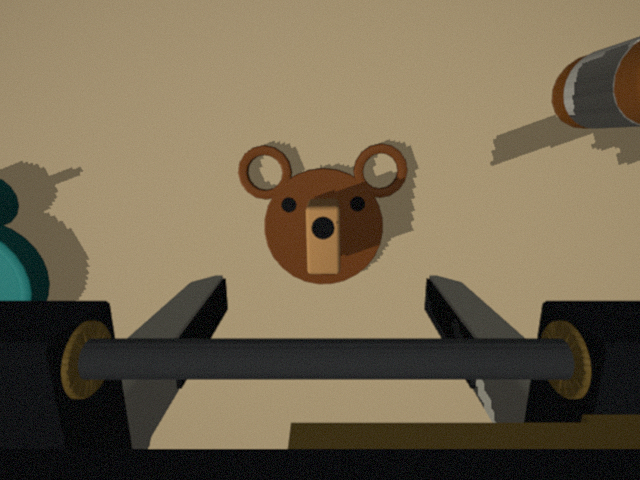

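The wrist view shows the lid square to the tool, with the snout at (322,240) between the fingers and the ears at (265,172) and (381,170). I descend and grip.

```bash
python3 -m crank '[[0.001,-0.002,0.05,0,0,0],[0.001,-0.002,0.09,0,0,0],[0.001,-0.002,0.12,0,0,0],[0.001,-0.002,0.12,0,0,0],[0.001,-0.002,0.12,0,0,0]]' 1
python3 -m crank '[[0,0,0,0,0,0],[0,0,0,0,0,0],[0,0,0,0,0,0],[0,0,0,0,0,0],[0,0,0,0,0,0],[0,0,0,0,0,0],[0,0,0,0,0,0],[0,0,0,0,0,0]]' -1
```

```text
t: 2.33
tool_pos: [0.4808, -0.2927, 0.0199]
tool_rot: [0.981, -0.192, 0.001, 0.0]
force: [0.2, -0.8, 0.5]
opening: 0.0931
finger_force: 0.0
t: 3.32
tool_pos: [0.4805, -0.2919, 0.0186]
tool_rot: [0.981, -0.192, 0.0, 0.0]
force: [0.3, -0.3, 0.1]
opening: 0.0238
finger_force: 30.0
```

```bash
python3 -m crank '[[0,0,-0.04,0,0,0],[0,0,-0.08,0,0,0],[-0.02,-0.03,-0.12,0,0,-0.1],[-0.05,-0.07,-0.12,0,0,-0.2],[-0.07,-0.11,-0.12,0,0,-0.35],[-0.09,-0.15,-0.12,0,0,-0.5],[-0.11,-0.19,-0.12,0,0,-0.612],[-0.125,-0.219,-0.12,0,0,-0.612],[-0.125,-0.219,-0.12,0,0,-0.612],[-0.125,-0.219,-0.12,0,0,-0.612]]'
python3 - <<'E'
from h import *
s=manip.observe(); T=Ro.from_quat(s["tool_rot"]).as_matrix(); print(T.round(3),s["tool_pos"],np.degrees(np.arctan2(T[1,0],T[0,0])))
f=manip.grab_frame("wrist"); cv2.imwrite("pics/w2.png",f["color"][...,::-1])
g=manip.grab_frame("top")
for c,fr in (("wrist",f),("top",g)):
    for m in manip.masks_of(c,"mould")[:1]:
        p=pts(fr,m["region"]); print(c,m["confidence"],m["extent"])
        q=p[(p[:,2]>.018)&(p[:,2]<.032)]; print(len(q),cv2.minAreaRect((q[:,:2]*1000).astype(np.float32)))
        k=p[(p[:,2]>.038)&(p[:,2]<.06)]
        print("pegs",len(k))
        if len(k)>3:
            mid=k[:,1]>k[:,1].mean()
            for kk in (k[mid],k[~mid]): print(kk.mean(0).round(4),len(kk))
    for m in manip.mark_of(c,"mould")[:1]: print(m["confidence"],at_z(fr,m["at"],0).round(3))
# lid in hand from top
for m in manip.masks_of("top","bear_lid")[:1]: print("lid",m["confidence"],m["extent"])
E
```

```text
t: 4.58
tool_pos: [0.4473, -0.0423, 0.1387]
tool_rot: [0.994, 0.113, 0.0, 0.0]
force: [0.0, -0.3, -1.1]
opening: 0.0236
finger_force: 30.0
[[ 0.975  0.224  0.   ]
 [ 0.224 -0.975 -0.   ]
 [ 0.     0.    -1.   ]] [ 0.44734597 -0.0423445   0.13865454] 12.947500075676999
wrist 0.94 [230.0, 0.0, 193.7, 164.0]
11008 ((552.6625366210938, -19.292701721191406), (104.77435302734375, 130.15115356445312), 12.887679100036621)
pegs 355
[0.5805 0.0318 0.0475] 177
[ 0.5993 -0.0537  0.0475] 178
0.88 [ 0.548 -0.019  0.   ]
```

View pics/w2.png

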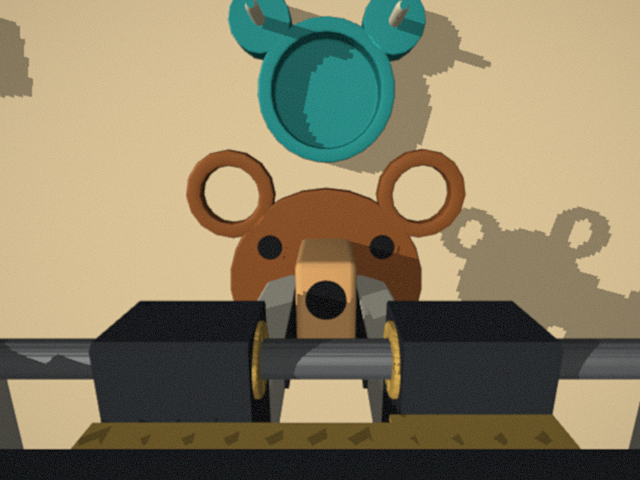

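The mould cup is at (326,90) with its pegs at (255,12) and (398,12). The held lid's ears are at (231,194) and (421,194), so the two share the same centre column. I move over the mould and check the ears against the pegs.

```bash
python3 -m crank '[[0.04,0,0,0,0,0],[0.08,0.001,0.01,0,0,0],[0.103,0.001,0.03,0,0,0],[0.103,0.001,0.03,0,0,0],[0.103,0.001,0.03,0,0,0]]'
python3 - <<'E'
from h import *
s=manip.observe(); T=Ro.from_quat(s["tool_rot"]).as_matrix(); tp=np.array(s["tool_pos"])
f=manip.grab_frame("wrist"); cv2.imwrite("pics/w3.png",f["color"][...,::-1])
for m in manip.mark_of("wrist","bear_ears")[:1]:
    e=at_z(f,m["at"],tp[2]-.0186); print(m, e.round(4), "in tool", (T.T@(e-tp)).round(4))
for m in manip.masks_of("wrist","bear_lid")[:1]:
    p=(pts(f,m["region"])-tp)@T; q=p[(p[:,2]<.0186-.003)&(p[:,2]>.005)]
    print(m["confidence"],len(q),"ear x max, y range",np.percentile(q[:,0],99.8),np.percentile(q[:,1],[.2,99.8]),"top z",np.median(q[:,2]))
    e=q[q[:,0]>.05]; l=e[e[:,1]<0]; r=e[e[:,1]>0]
    print("xmax l r",np.percentile(l[:,0],99.5),np.percentile(r[:,0],99.5))
E
```

```text
t: 5.55
tool_pos: [0.5471, -0.0201, 0.1089]
tool_rot: [0.994, 0.113, -0.0, -0.0]
force: [0.5, -0.2, -1.4]
opening: 0.0236
finger_force: 30.0
{'at': [324.9, 190.9], 'confidence': 0.77} [ 0.5929 -0.01    0.0903] in tool [0.0469 0.0004 0.0186]
0.88 19278 ear x max, y range 0.06582417266035111 [-0.06332106  0.06464731] top z 0.011868908309006283
xmax l r 0.06623308198482958 0.06621478272529104
```

View pics/w3.png

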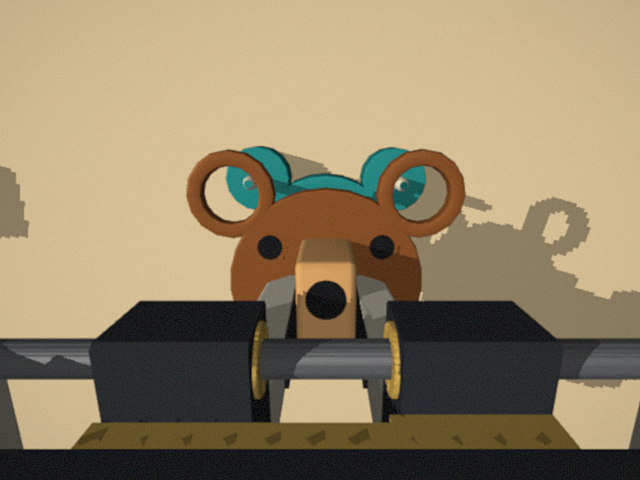

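The ears at (231,193) and (421,193) sit over the pads, and both peg tips, at (249,184) and (403,185), show inside the holes. The lid is centred to within about 1 mm, so I lower it.

```bash
python3 -m crank '[[0,0,0.015,0,0,0],[0,0,0.03,0,0,0],[0,0,0.04,0,0,0],[0,0,0.05,0,0,0],[0,0,0.056,0,0,0],[0,0,0.06,0,0,0],[0,0,0.063,0,0,0],[0,0,0.065,0,0,0],[0,0,0.066,0,0,0],[0,0,0.066,0,0,0]]'
```

```text
t: 6.95
tool_pos: [0.548, -0.0199, 0.0436]
tool_rot: [0.994, 0.113, 0.0, 0.0]
force: [-2.8, 0.5, 9.5]
opening: 0.0237
finger_force: 30.0
```

The lid is seated, with 9.5 N of contact at the expected height. I release and retreat.

```bash
python3 -m crank '[[0,0,0,0,0,0],[0,0,0,0,0,0],[0,0,0,0,0,0],[0,0,0,0,0,0],[0,0,0,0,0,0],[0,0,0,0,0,0]]' 0.6
python3 -m crank '[[0,0,-0.03,0,0,0],[0,0,-0.07,0,0,0],[0,0,-0.12,0,0,0],[-0.04,0,-0.15,0,0,0],[-0.1,0,-0.15,0,0,0],[-0.1,0,-0.15,0,0,0],[-0.1,0,-0.15,0,0,0]]'
python3 - <<'E'
from h import *
f=manip.grab_frame("wrist"); cv2.imwrite("pics/w4.png",f["color"][...,::-1])
for m in manip.masks_of("wrist","bear_lid")[:1]:
    p=pts(f,m["region"]); q=p[(p[:,2]>.027)&(p[:,2]<.04)]
    A=np.c_[q[:,:2],np.ones(len(q))]; c=np.linalg.lstsq(A,q[:,2],rcond=None)[0]
    print("top z",np.median(q[:,2]),"tilt deg",np.degrees(np.hypot(*c[:2])),cv2.minAreaRect((q[:,:2]*1000).astype(np.float32)))
E
```

```text
t: 7.7
tool_pos: [0.5478, -0.0199, 0.0426]
tool_rot: [0.994, 0.113, -0.0, -0.0]
force: [-0.7, -0.2, -0.6]
opening: 0.0737
finger_force: 0.0
t: 8.57
tool_pos: [0.451, -0.0424, 0.1931]
tool_rot: [0.994, 0.112, 0.001, 0.0]
force: [0.4, 0.1, -0.6]
opening: 0.0743
finger_force: 0.0
top z 0.031809118024959525 tilt deg 0.1116110398005036 ((557.6265869140625, -18.176475524902344), (112.2574691772461, 130.55006408691406), 12.529000282287598)
```

View pics/w4.png

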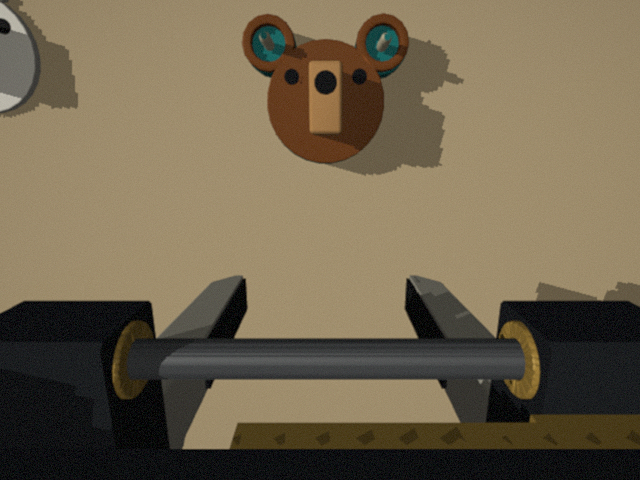

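The lid lies flat on the mould, with its top at 32 mm and a tilt of 0.1°. Both pegs come up through the ears, at (267,42) and (383,42).

```bash
python3 -c "
from cell import manip
print(manip.close_job())"
```

```text
the job is handed in; nothing more can be done
None
```

The bear lid is lying flat and fully down on the mould with both pegs through its ears, it was released with the gripper clear and the rabbit lid untouched, and the job is handed in (no verdict was returned).

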